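# Seat a parts cup in the blow-off port and hold the air lever on full

### The job

The top cup of the nested pile has sawdust in it: lift only that cup off, lower it (do not drop it) into the round port of the blow-off station until its step sits flat on the deck, and let go of it. Only then press the station's spring-return air lever down past its first two notches to the third and keep it there for a couple of seconds; finish while still holding the lever down at the third notch. Leave the other two cups and everything else on the bench where they are.

Things in the scene. Friction and masses are not known exactly. Their poses are not given: they have to be found in the camera images.
- cup_top: Top one of three identical plain aluminium stepped cups in a nested pile, about 90 g, open at the top. Lower section 50 mm outer diameter, 0 to 31 mm above the underside; upper section 62 mm, 31 to 58 mm (rim). Walls 3 mm. Origin: centre of its underside, z up. It stands loosely (3 mm play) in the cup below, 34 mm higher, so its top 34 mm show above that cup's rim.
- cup_mid: The middle cup of the pile, same shape; stays in the pile. Origin: centre of its underside.
- cup_low: The bottom cup of the pile, same shape, standing on the bench. Origin: centre of its underside. The pile stands either left or right of the station.
- station: Blow-off station: a green steel box fixed to the bench, 170 (its x) x 240 (its y) x 80 mm high, flat deck. Origin: centre of its underside; x away from the robot, y left, z up; turned by up to 0.25 rad. Round port in the left half of the deck; air lever on the right half, its paddle overhanging the front (robot) edge.
- port (a point): Centre of the port's mouth, level with the deck, 80 mm above the bench, at station x = 0, y = +60 mm; axes as the station's. Round hole 57 mm wide, 60 mm deep: a cup's 50 mm lower section goes in and its 62 mm step rests on the deck; a seated cup's underside is 31 mm below this point, its rim 27 mm above.
- lever (a joint): Air lever angle, rad: 0 at rest (arm 0.4 rad above level), grows as the paddle is pressed down. Notches felt at 0.25, 0.50, 0.75 (third: arm 0.35 rad below level), end stop 0.79. Springs back to 0 from anywhere. Paddle force about 2 to 6.5 N up to 0.5, then 5 to 9.5 N. It turns about a level pin along station y at station x = -30, y = -65, z = 115 mm, between two cheeks rising to 128 mm.
- lever_pad (a point): Centre of the top face of the black paddle at the lever's end, 50 mm long (along the arm), 60 mm wide, 10 mm thick. The point is 130 mm along the arm from the pin and 5 mm above the arm's centre line; it moves with the lever: about 170 mm above the bench at rest, 75 mm at the third notch.
- can: Bystander: a plain steel can, 62 mm diameter, 130 mm high, standing on the bench on the other side of the station from the pile. Origin: centre of its underside.
- offcut: Bystander: a light wood offcut, 100 x 55 x 30 mm, lying on the bench. Origin: centre of its underside.
- wrench: Bystander: a steel open-ended wrench 160 mm long lying on the bench.
Mind the look-alikes: they are no part of the job. What is shaped like the cup_top but blue or purple is not meant.

How it is judged:
By the outcome, as a careful person would: the job done as asked, in the order asked, and still so for the second after the job is handed in, while the arm keeps its last pose, push and grip.
It also fails if it takes over 61 s, if anything falls off the work surface, if the arm or the gripper's body presses on something with over 40 N, if the wrist force passes 120 N, or if a joint passes its speed limit or range.

### The arm

A 6-joint arm with a two-finger parallel gripper is mounted at the origin on the work surface. World frame = base frame: x ahead of the robot, y to its left, z up, the work surface at z = 0. Lengths are in m, angles in rad, forces in N, time in s.
With the tool pointing down it reaches from about 0.3 to 0.875 m from the base axis. Payload 6.4 kg.
Tool frame: the origin (TCP) lies at the very end of the fingers, on their centre line; the grasp point (between the pads) lies 19 mm behind it; z points along the fingers, y is the line along which they close (so a half turn about z gives the same grasp; the last joint's range is limited). The gripper opens to 85 mm and grips with 20 to 120 N. Pads are 22 mm wide; open, the fingers measure 114 mm over their backs; the gripper's body (76 mm by 85 mm) begins 54 mm behind the grasp point. The pads swing forward as they close: fully open they stand 13 mm farther back than shut.
Start: joints at [-1.324, 0.181, 1.607, -0, 1.354, -0.206], TCP at [0.252, -0.517, 0.231] pointing down, gripper open.
Joint ranges: [-2.99, 2.99], [-0.89, 2.07], [0.3, 2.58], [-1.14, 4.28], [0, 2.63], [-3.12, 3.12]. Speed limits (rad/s): [2.57, 2.57, 3.01, 3.14, 3.14, 3.14].

### API

Orientations are given as a unit quaternion [w, x, y, z].
In Python, from bench import get_obs, optics, workorder gives the robot as it stands.
- The arm moves only by the shell command python3 -m jog FILE, which reads ROWS from the file FILE. ROWS is a JSON object whose key "ticks" holds a list of rows, 1 to 10 of them, each of 7 numbers: dx, dy, dz in normalised numbers (1 is 0.5 m), then a rotation vector rx, ry, rz in parts of the range, where 1.0 means 2 rad, then the opening from 0.0 (shut) to 1.0 (fully open); each row is the pose to reach, as a shift and turn from the pose commanded when the command began, along the tool's axes at that moment; what a row does not reach only later rows make up. A row lasts 1/8 s, in which the tool goes at most 0.0625 m and 0.188 rad, less where a joint would pass 70% of its speed; a pose out of reach is approached as far as the arm can. The fingers move at their own pace and stop on an object; the grip force is fixed at half the most. Time passes only in rows, so rows that do not move let the fingers close. It prints the time, the measured TCP pose, the force, the opening and the grip force at its end. No shift or turn number may pass 1 either way. Input that does not fit is refused with a message, and nothing moves.
- get_obs(): the state, without advancing time (a new reading comes with each control period).
- optics.camera(name): name is "scene" or "top" or "wrist"; returns (picture, depth): 480x640x3 uint8, blue, green, red; 480x640 float32, m along the optical axis (not along the pixel's ray), 0 where there is no reading.
- optics.camera_params(name): a dict with "fovy" (degrees; the focal length in pixels is half the picture's height over the tangent of half this angle, whatever the lens; pixels are square), "cx", "cy" (the principal point, pixels), "dist" ([k1, k2, p1, p2, k3] as OpenCV has them; the pictures are not rectified), "view" (4x4, takes a point from world to camera coordinates). Camera axes: x right, y up, looking along -z (the intrinsics and any distortion apply to the point x, -y, -z); pixel columns grow to the right and rows downward; lengths in m; the calibration is good to about 2 mm. A picture is of the moment at which its call begins: read the wrist's pose just before it. camera_params takes no time and is no camera call; for the wrist camera it gives the pose at the moment of the call.
- workorder.hand_in(): hands the job in; it is judged then, once.
The state is a dict: "time_s": time; "q": joint angles; "dq": joint speeds; "joint_efforts": joint torques, N m; "eef_pos": TCP position; "eef_rot": TCP orientation; "wrist_force": force on the tool from outside, world axes, zero at the start; "torque": the same for the moment, N m; "opening": opening from 0.0 (shut) to 1.0 (fully open); "grasp_force": force on a finger pad.
Only numpy, scipy, OpenCV 4.12 (cv2) and the standard library are available. Lean on these libraries where they do the work, as an engineer would, in place of code of your own. Each camera call takes 0.05 s, during which the arm holds its last target. There are 200 camera calls.

## Working session

There is one attempt and no reset: what is moved stays moved. The work goes in short steps, Python scripts to look and compute and a shell command to move; the robot and the scene stay as the last step left them, time stands still between calls to the robot, and variables do not carry over. Pictures are saved under pics/ and viewed, at most 10 in all, crops included, and the job is handed in when it is done.

```bash
mkdir -p pics; ls; cat > h.py <<'E'
import numpy as np, cv2
from bench import get_obs, optics, workorder
def K(p):
    f=240/np.tan(np.radians(p["fovy"])/2)
    return np.array([[f,0,p["cx"]],[0,f,p["cy"]],[0,0,1.]]),np.array(p["dist"],float)
def cloud(name,save=None):
    p=optics.camera_params(name); im,d=optics.camera(name)
    if save: cv2.imwrite(save,im); np.savez(save+".npz",d=d,im=im)
    k,dist=K(p)
    uu,vv=np.meshgrid(np.arange(640.),np.arange(480.))
    n=cv2.undistortPoints(np.stack([uu.ravel(),vv.ravel()],1)[:,None],k,dist)[:,0].reshape(480,640,2)
    c=np.stack([n[...,0]*d,-n[...,1]*d,-d,np.ones_like(d)],-1)
    w=c@np.linalg.inv(np.array(p["view"])).T
    w=w[...,:3]; w[d==0]=np.nan
    return im,w
E
python3 - <<'E'
from h import *
for n in("top","scene"):
    im,w=cloud(n,f"pics/{n}0.png"); np.save(f"pics/{n}0.npy",w)
o=get_obs();print(o)
E
```

```text
pics
{'time_s': 0.1, 'q': array([-1.32431318e+00,  1.81489904e-01,  1.60789803e+00, -9.25012537e-06,
        1.35380152e+00, -2.06285875e-01]), 'dq': array([ 0.00054558, -0.00218797, -0.00311243, -0.00015906, -0.00045142,
       -0.00064506]), 'joint_efforts': array([-2.81236698e-04, -4.45884955e+01, -3.52238667e+01, -3.33178850e-04,
        4.25304446e-03, -1.10058599e-05]), 'eef_pos': array([ 0.25143511, -0.516563  ,  0.23046605]), 'eef_rot': array([-7.98147067e-04,  9.74483745e-01,  2.24456662e-01, -2.05605426e-05]), 'wrist_force': array([-0.58319093,  0.52034499,  0.52508287]), 'torque': array([-0.02700744, -0.00514307, -0.06843812]), 'grasp_force': 0.0, 'opening': 0.9946983391842562}
```

View pics/top0.png

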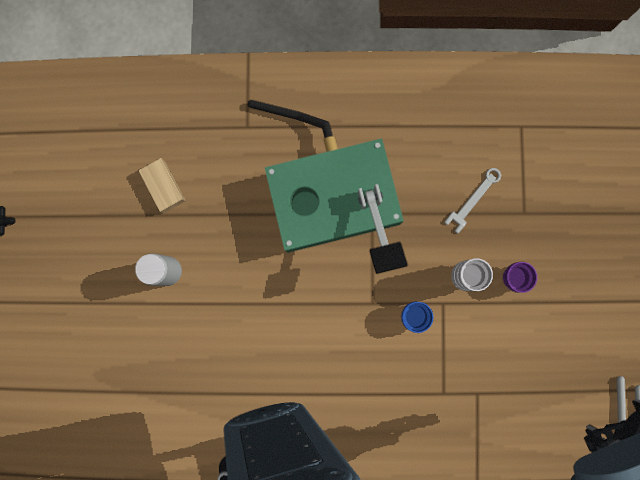

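View pics/scene0.png

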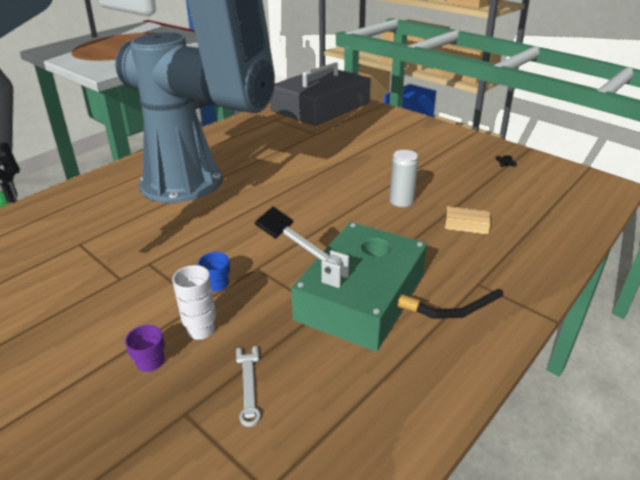

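The top view shows three candidates: the aluminium pile (473,275), a blue cup (417,317) and a purple cup (519,277). The three-high plain aluminium pile fits the description. The port is at (305,201) and the paddle at (388,257).

```bash
python3 - <<'E'
from h import *
im=cv2.imread("pics/top0.png"); cv2.imwrite("pics/crop.png",cv2.resize(im[140:340,260:560],None,fx=2.6,fy=2.6,interpolation=cv2.INTER_CUBIC))
w=np.load("pics/top0.npy")
def pr(n,u,v,r=1): print(n,np.round(np.nanmedian(w[v-r:v+r+1,u-r:u+r+1].reshape(-1,3),0),4))
for n,u,v in [("cupc",473,275),("deck",330,180),("paddle",388,257),("blue",417,317),("purple",519,277),("bench",560,350),("can",150,267),("offcut",162,185),("s1",271,172),("s2",377,146),("s3",396,217),("s4",290,243)]: pr(n,u,v)
def fit(m):
    p=w[m][:,:2].astype(np.float32); return p
# pile rim
vv,uu=np.mgrid[:480,:640]
def circ(pts):
    A=np.c_[2*pts,np.ones(len(pts))];s=np.linalg.lstsq(A,(pts**2).sum(1),rcond=None)[0];return s[:2],np.sqrt(s[2]+s[:2]@s[:2])
box=(abs(uu-473)<30)&(abs(vv-275)<30)
m=box&(w[...,2]>.115)&(w[...,2]<.14)
p=w[m];print("rim",len(p),np.median(p[:,2]),cv2.minEnclosingCircle(p[:,:2].astype(np.float32)),circ(p[:,:2]))
m=(w[...,2]>.073)&(w[...,2]<.087)&(uu>250)&(uu<420)&(vv>130)&(vv<260)
p=w[m];print("deck",len(p),np.median(p[:,2]),cv2.minAreaRect(p[:,:2].astype(np.float32)))
box=(abs(uu-305)<25)&(abs(vv-201)<25)
m=box&(w[...,2]<.07)
p=w[m];print("hole",len(p),np.nanmin(p[:,2]))
# hole edge pixels -> project onto deck height plane
par=optics.camera_params("top");k,d=K(par)
n,lab,st,c=cv2.connectedComponentsWithStats(m.astype(np.uint8));i=1+np.argmax(st[1:,4])
cs,_=cv2.findContours((lab==i).astype(np.uint8),0,1);px=cs[0][:,0].astype(float)
V=np.linalg.inv(np.array(par["view"]))
def plane(px,z):
    q=cv2.undistortPoints(px[:,None].astype(float),k,d)[:,0];r=np.c_[q[:,0],-q[:,1],-np.ones(len(q))]@V[:3,:3].T
    return V[:3,3]+r*((z-V[2,3])/r[:,2])[:,None]
e=plane(px,.08);print("port",circ(e[:,:2]),cv2.minEnclosingCircle(e[:,:2].astype(np.float32)))
print("campos",V[:3,3])
m=(abs(uu-388)<25)&(abs(vv-257)<20)&(w[...,2]>.14)
p=w[m];print("pad",len(p),p.mean(0),cv2.minAreaRect(p[:,:2].astype(np.float32)),p[:,2].min(),p[:,2].max())
E
```

```text
cupc [ 0.4987 -0.3163  0.0712]
deck [ 0.6868 -0.0367  0.0798]
paddle [ 0.53   -0.1408  0.1727]
blue [ 0.4142 -0.2143  0.0044]
purple [ 0.4952 -0.429   0.0043]
bench [ 0.3422 -0.5138 -0.001 ]
can [0.5147 0.3063 0.1281]
offcut [0.688 0.312 0.031]
s1 [0.7035 0.08   0.0802]
s2 [ 0.7531 -0.1295  0.084 ]
s3 [ 0.6127 -0.1652  0.0805]
s4 [0.5626 0.0422 0.0816]
rim 225 0.12488523985405786 ((0.49855369329452515, -0.3110772371292114), 0.03136201575398445) (array([ 0.49886199, -0.31021684]), np.float64(0.02914371188036885))
deck 9139 0.07954718817358142 ((0.6600968241691589, -0.04352875053882599), (0.16982872784137726, 0.2408357411623001), 13.861710548400879)
hole 623 0.0009530013551266592
port (array([0.64546069, 0.01442989]), np.float64(0.02689683583621441)) ((0.6453419923782349, 0.01444273255765438), 0.028069013729691505)
campos [ 0.47472209 -0.04356747  1.29589773]
pad 924 [ 0.53188425 -0.14140167  0.16979044] ((0.5373637676239014, -0.1404860019683838), (0.06222420185804367, 0.060202278196811676), 12.970720291137695) 0.14663334512515092 0.18579250534102898
```

View pics/crop.png

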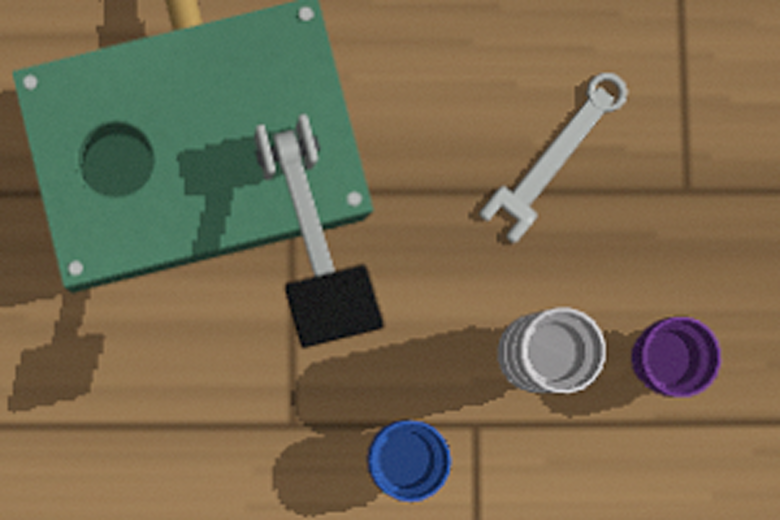

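The crop confirms that the open aluminium rim at crop (562,350) tops the nested pile. Blue and purple are single cups standing apart from it. I'll move above the pile.

Units first: shifts go in shares of 0.5 m and turns go in shares of 2 rad. So 0.312 m is 0.624, 0.26 m is 0.52.

```bash
echo '{"ticks":[[0.104, -0.026, 0, 0, 0, 0, 1], [0.208, -0.052, 0, 0, 0, 0, 1], [0.312, -0.076, 0, 0, 0, 0, 1], [0.416, -0.102, 0, 0, 0, 0, 1], [0.52, -0.128, 0, 0, 0, 0, 1], [0.624, -0.154, 0, 0, 0, 0, 1], [0.624, -0.154, 0, 0, 0, 0, 1], [0.624, -0.154, 0, 0, 0, 0, 1]]}' > rows.txt && python3 -m jog rows.txt
python3 - <<'E'
from h import *
o=get_obs();print(o["eef_pos"],o["eef_rot"])
im,w=cloud("wrist","pics/w1.png");np.save("pics/w1.npy",w)
print(np.linalg.inv(optics.camera_params("wrist")["view"])[:3])
vv,uu=np.mgrid[:480,:640]
m=(w[...,2]>.118)&(w[...,2]<.134)&(np.hypot(w[...,0]-.4986,w[...,1]+.3111)<.06)
p=w[m];print(len(p),np.median(p,0),cv2.minEnclosingCircle(p[:,:2].astype(np.float32)))
E
```

```text
time_s: 1.1
eef_pos: [0.4981, -0.3112, 0.2308]
eef_rot: [-0.0, 0.974, 0.225, -0.0]
wrist_force: [-0.2, 0.3, -0.2]
opening: 1.001
grasp_force: 0.0
[ 0.49806686 -0.31123095  0.23078196] [-2.58361255e-04  9.74395126e-01  2.24841811e-01 -4.80792442e-04]
[[ 0.43667812  0.85548732  0.27830499  0.56901126]
 [-0.89961719  0.41562179  0.13396802 -0.27751233]
 [-0.00106168 -0.30886886  0.95110404  0.37388312]]
2001 [ 0.49613005 -0.31001835  0.12594947] ((0.49941667914390564, -0.3090500831604004), 0.03125251457095146)
```

View pics/w1.png

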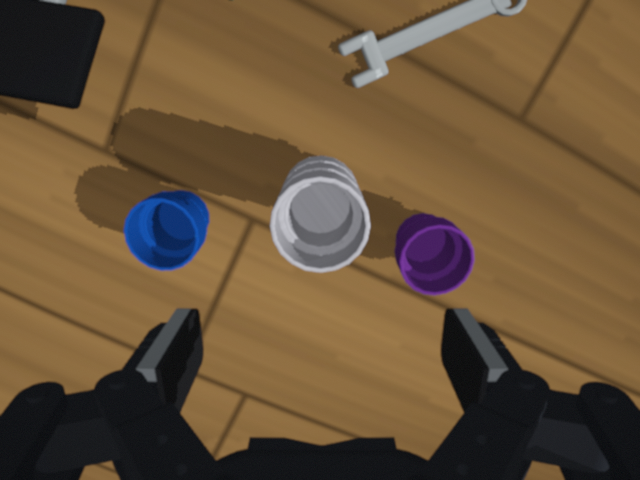

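The wrist view shows the pile's rim centred at (320,220), with the fingers straddling it. It agrees with the top view to 2 mm, so I'll descend to TCP z = 0.100 and grip.

Converted, 0.131 m is 0.262, -0.001 m is -0.002.

```bash
echo '{"ticks":[[0.002, -0.002, 0.1, 0, 0, 0, 1], [0.002, -0.002, 0.18, 0, 0, 0, 1], [0.002, -0.002, 0.23, 0, 0, 0, 1], [0.002, -0.002, 0.262, 0, 0, 0, 1], [0.002, -0.002, 0.262, 0, 0, 0, 1]]}' > rows.txt && python3 -m jog rows.txt
echo '{"ticks":[[0, 0, 0, 0, 0, 0, 0.6], [0, 0, 0, 0, 0, 0, 0.6], [0, 0, 0, 0, 0, 0, 0.6], [0, 0, 0, 0, 0, 0, 0.6], [0, 0, 0, 0, 0, 0, 0.6], [0, 0, 0, 0, 0, 0, 0.6], [0, 0, 0, 0, 0, 0, 0.6], [0, 0, 0, 0, 0, 0, 0.6]]}' > rows.txt && python3 -m jog rows.txt
```

```text
time_s: 1.78
eef_pos: [0.4978, -0.3103, 0.0994]
eef_rot: [-0.001, 0.975, 0.224, -0.001]
wrist_force: [-0.3, -0.2, -0.1]
opening: 0.998
grasp_force: 0.0
time_s: 2.78
eef_pos: [0.5002, -0.3112, 0.1025]
eef_rot: [0.002, 0.974, 0.225, 0.001]
wrist_force: [0.2, 0.7, 6.2]
opening: 0.707
grasp_force: 65.0
```

Gripped at an opening of 0.707, with 65 N. I'll lift slowly.

Converted, -0.15 m is -0.3, -0.12 m is -0.24.

```bash
echo '{"ticks":[[0, 0, -0.01, 0, 0, 0, 0.6], [0, 0, -0.03, 0, 0, 0, 0.6], [0, 0, -0.06, 0, 0, 0, 0.6], [0, 0, -0.1, 0, 0, 0, 0.6], [0, 0, -0.16, 0, 0, 0, 0.6], [0, 0, -0.24, 0, 0, 0, 0.6], [0, 0, -0.3, 0, 0, 0, 0.6], [0, 0, -0.3, 0, 0, 0, 0.6]]}' > rows.txt && python3 -m jog rows.txt
python3 - <<'E'
from h import *
o=get_obs();print(o["eef_pos"],o["eef_rot"])
a,wt=cloud("top"); b,w=cloud("wrist"); c,_=cloud("scene")
cv2.imwrite("pics/lift.png",np.hstack([cv2.resize(b,(400,300)),cv2.resize(c[150:390,100:420],(400,300))]))
p=w[(w[...,2]>.2)&(np.hypot(w[...,0]-o["eef_pos"][0],w[...,1]-o["eef_pos"][1])<.05)]
print(len(p),np.round(np.percentile(p[:,2],[5,50,90,99]),4))
m=(w[...,2]>.085)&(w[...,2]<.1)&(np.hypot(w[...,0]-.4986,w[...,1]+.3111)<.06)
q=w[m];print("mid",len(q),np.median(q,0) if len(q) else 0)
E
```

```text
time_s: 3.78
eef_pos: [0.5003, -0.3112, 0.2543]
eef_rot: [0.003, 0.974, 0.225, 0.002]
wrist_force: [-0.1, 0.3, -2.4]
opening: 0.712
grasp_force: 65.0
[ 0.50025613 -0.31117865  0.25432283] [0.00286332 0.9744615  0.2245283  0.00190576]
60189 [0.2223 0.2818 0.3348 0.3415]
mid 895 [ 0.51178638 -0.29740278  0.0921873 ]
```

View pics/lift.png

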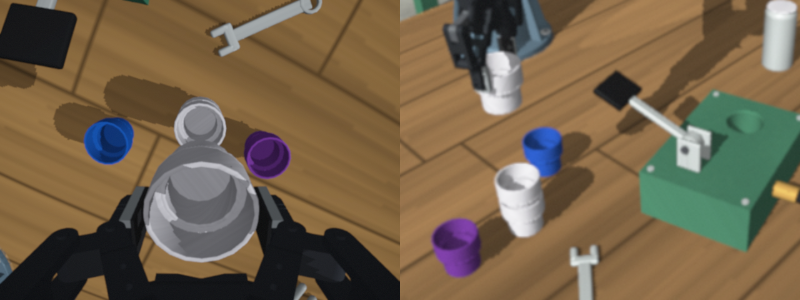

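Left half: one cup is held, its rim around (205,195). Two cups are still nested in the pile, and the top rim there is at 0.092 m. Next I'll measure where the held cup sits relative to the TCP.

```bash
python3 - <<'E'
from h import *
from scipy.optimize import least_squares
b,w=cloud("wrist","pics/w2.png");o=get_obs();t=o["eef_pos"]
sat=b.max(2).astype(int)-b.min(2)
vv,uu=np.mgrid[:480,:640]
m=(w[...,2]>.265)&(w[...,2]<.295)&(sat<25)&(b.max(2)>90)&(uu>225)&(uu<420)&(vv>215)&(vv<430)
p=w[m]; h=np.histogram(p[:,2],np.arange(.265,.296,.002));print(h[0])
# rim: top of locals by angle
r=np.hypot(*(p[:,:2]-t[:2]).T);a=np.arctan2(*(p[:,:2]-t[:2]).T[::-1])
R=[]
for k in np.arange(-np.pi,np.pi,.2):
    s=(a>=k)&(a<k+.2)&(r>.024)&(r<.036)
    if s.sum()>8:
        q=p[s];z=np.percentile(q[:,2],95);R.append(q[q[:,2]>z-.0015].mean(0))
R=np.array(R);A=np.c_[R[:,:2]-t[:2],np.ones(len(R))]
s=np.linalg.lstsq(A,R[:,2],rcond=None)[0];print(len(R),"rim z tilt",s,"res",np.abs(A@s-R[:,2]).max())
f=least_squares(lambda c:np.hypot(*(R[:,:2]-c[:2]).T)-.0295,t[:2],loss="soft_l1",f_scale=.001)
print("centre",f.x,"tcp",t, np.round(np.c_[R-t],4))
E
```

```text
[ 968 1037 1086 2783 2352    6    0    0    0    0    0    0    0    0
    0]
32 rim z tilt [-0.0069796   0.01520647  0.27314413] res 0.00013681880112764722
centre [ 0.499728   -0.30913447] tcp [ 0.49817433 -0.30931258  0.24863776] [[-0.0274 -0.0026  0.0246]
 [-0.0263 -0.0081  0.0247]
 [-0.0244 -0.0133  0.0244]
 [-0.0212 -0.0179  0.0243]
 [-0.0174 -0.022   0.0243]
 [-0.0128 -0.0252  0.0242]
 [-0.0076 -0.0273  0.0241]
 [-0.002  -0.0287  0.0241]
 [ 0.0037 -0.0289  0.024 ]
 [ 0.0094 -0.0276  0.0241]
 [ 0.015  -0.0254  0.024 ]
 [ 0.02   -0.0222  0.0241]
 [ 0.0242 -0.0179  0.0241]
 [ 0.0276 -0.013   0.0241]
 [ 0.0296 -0.0073  0.0242]
 [ 0.0305 -0.0012  0.0242]
 [ 0.0303  0.0049  0.0242]
 [ 0.0286  0.0108  0.0243]
 [ 0.0257  0.0161  0.0246]
 [ 0.0222  0.0208  0.0247]
 [ 0.0172  0.0246  0.0248]
 [ 0.012   0.0272  0.0249]
 [ 0.0064  0.029   0.0249]
 [ 0.0004  0.0291  0.0249]
 [-0.0054  0.0283  0.025 ]
 [-0.0107  0.0266  0.0251]
 [-0.0158  0.0235  0.025 ]
 [-0.02    0.0198  0.025 ]
 [-0.0233  0.0154  0.025 ]
 [-0.0256  0.0102  0.0248]
 [-0.0272  0.0049  0.0247]
 [-0.0275  0.0012  0.0247]]
```

Converted, 0.273 m is 0.546, 0.14 m is 0.28.

```bash
echo '{"ticks":[[0.04, -0.034, -0.06, 0, 0, 0, 0.6], [0.12, -0.1, -0.08, 0, 0, 0, 0.6], [0.2, -0.166, -0.08, 0, 0, 0, 0.6], [0.28, -0.234, -0.08, 0, 0, 0, 0.6], [0.36, -0.3, -0.08, 0, 0, 0, 0.6], [0.44, -0.366, -0.08, 0, 0, 0, 0.6], [0.51, -0.426, -0.06, 0, 0, 0, 0.6], [0.546, -0.454, 0, 0, 0, 0, 0.6], [0.546, -0.454, 0.06, 0, 0, 0, 0.6], [0.546, -0.454, 0.06, 0, 0, 0, 0.6]]}' > rows.txt && python3 -m jog rows.txt
python3 - <<'E'
from h import *
for i in range(4):
    b,w=cloud("wrist",f"pics/w3.png");o=get_obs();t=o["eef_pos"];print(t,o["wrist_force"])
V=np.linalg.inv(np.array(optics.camera_params("wrist")["view"]));par=optics.camera_params("wrist");k,d=K(par)
a,wt=cloud("top","pics/t3.png")
vv,uu=np.mgrid[:480,:640]
def pl(px,z):
    q=cv2.undistortPoints(px[:,None].astype(float),k,d)[:,0];r=np.c_[q[:,0],-q[:,1],-np.ones(len(q))]@V[:3,:3].T
    return V[:3,3]+r*((z-V[2,3])/r[:,2])[:,None]
m=(w[...,2]<.077)&(np.hypot(w[...,0]-.6455,w[...,1]-.0145)<.045)
print(m.sum())
E
```

```text
time_s: 5.22
eef_pos: [0.6424, 0.0144, 0.2154]
eef_rot: [-0.002, 0.974, 0.225, -0.004]
wrist_force: [-0.8, -0.3, -0.5]
opening: 0.708
grasp_force: 65.2
[0.64374535 0.01378612 0.21798899] [-0.15426118 -0.63338074 -0.80410658]
[0.64482328 0.01336306 0.21992392] [ 0.92012498  0.62722913 -0.4700693 ]
[0.64550349 0.01310438 0.22117895] [ 0.11329335 -0.04910273 -0.55893826]
[0.64579961 0.01297116 0.2217821 ] [-0.85744995 -0.73941557  0.05257337]
3841
```

View pics/w3.png

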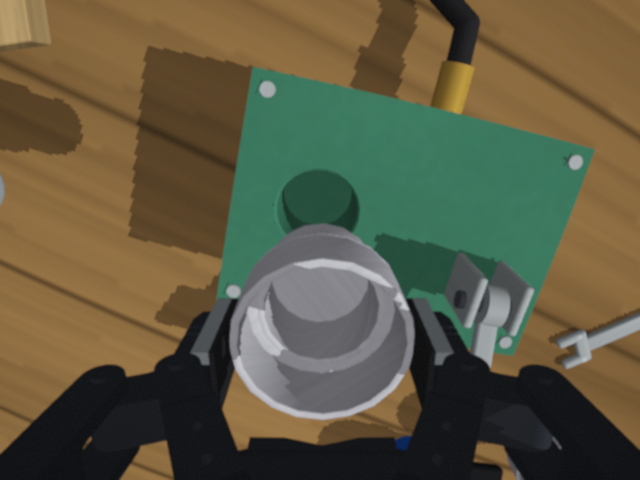

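The wrist view shows the port mouth at (317,207) beyond the held cup, whose rim is at (322,338). I'll let the arm settle, then measure port against cup in this one camera.

```bash
echo '{"ticks":[[0, 0, 0, 0, 0, 0, 0.6], [0, 0, 0, 0, 0, 0, 0.6], [0, 0, 0, 0, 0, 0, 0.6], [0, 0, 0, 0, 0, 0, 0.6]]}' > rows.txt && python3 -m jog rows.txt
cat > m.py <<'E'
from h import *
from scipy.optimize import least_squares
b,w=cloud("wrist","pics/w4.png");o=get_obs();t=o["eef_pos"];print("tcp",t,o["eef_rot"])
par=optics.camera_params("wrist");V=np.linalg.inv(np.array(par["view"]));k,d=K(par)
vv,uu=np.mgrid[:480,:640]
def pl(px,z):
    q=cv2.undistortPoints(px[:,None].astype(float),k,d)[:,0];r=np.c_[q[:,0],-q[:,1],-np.ones(len(q))]@V[:3,:3].T
    return V[:3,3]+r*((z-V[2,3])/r[:,2])[:,None]
m=(w[...,2]<.077)&(abs(uu-317)<60)&(vv>150)&(vv<300)
n,lab,st,_=cv2.connectedComponentsWithStats(m.astype(np.uint8));i=1+np.argmax(st[1:,4]);print("hole",st[i])
cs,_=cv2.findContours((lab==i).astype(np.uint8),0,1);px=cs[0][:,0].astype(float)
nb=cv2.dilate(((w[...,2]>.09)).astype(np.uint8),np.ones((7,7)))
e=pl(px[[nb[int(y),int(x)]==0 for x,y in px]],.08)
f=least_squares(lambda c:np.hypot(*(e[:,:2]-c[:2]).T)-c[2],[.6455,.0145,.0285],loss="soft_l1",f_scale=.001)
g=least_squares(lambda c:np.hypot(*(e[:,:2]-c).T)-.0285,[.6455,.0145],loss="soft_l1",f_scale=.001)
print("port",len(e),f.x,g.x)
sat=b.max(2).astype(int)-b.min(2)
m=(w[...,2]>t[2]+.005)&(w[...,2]<t[2]+.04)&(sat<25)&(b.max(2)>90)&(uu>220)&(uu<425)&(vv>215)&(vv<430)
p=w[m];D=(p[:,:2]-t[:2]).T;r=np.hypot(*D);a=np.arctan2(*D[::-1]);R=[]
for q0 in np.arange(-np.pi,np.pi,.2):
    s=(a>=q0)&(a<q0+.2)&(r>.022)&(r<.038)
    if s.sum()>8:
        q=p[s];z=np.percentile(q[:,2],95);R.append(q[q[:,2]>z-.0015].mean(0))
R=np.array(R);A=np.c_[R[:,:2]-t[:2],np.ones(len(R))]
s=np.linalg.lstsq(A,R[:,2],rcond=None)[0]
c=least_squares(lambda c:np.hypot(*(R[:,:2]-c[:2]).T)-.0295,t[:2],loss="soft_l1",f_scale=.001).x
print("rim",len(R),c,"z,tilt",s)
dl=g.x-c;T=np.array([.899,.4374]);N=np.array([.4374,-.899]);print("delta world",dl,"tool",dl@T,dl@N)
E
python3 m.py
```

```text
time_s: 5.98
eef_pos: [0.6451, 0.0136, 0.2203]
eef_rot: [-0.0, 0.974, 0.224, -0.0]
wrist_force: [0.0, -0.3, -0.9]
opening: 0.713
grasp_force: 65.3
tcp [0.64506204 0.01357314 0.22026801] [-4.51290544e-06  9.74481509e-01  2.24467789e-01 -2.64401825e-05]
hole [ 278  170   80   64 3875]
port 154 [0.64662009 0.01744032 0.02773799] [0.6458673  0.01706172]
rim 32 [0.64645434 0.01391303] z,tilt [-0.0052388   0.01513406  0.24428656]
delta world [-0.00058704  0.00314869] tool 0.0008494868114974919 -0.003087444067218267
```

Both estimates put the port within about 2 mm of the cup, and the play is 3.5 mm. I'll shift −1 mm in tool y and lower the cup to just above the mouth, then continue slowly.

Converted, 0.116 m is 0.232, 0.08 m is 0.16.

```bash
echo '{"ticks":[[0, -0.002, 0.04, 0, 0, 0, 0.6], [0, -0.002, 0.1, 0, 0, 0, 0.6], [0, -0.002, 0.16, 0, 0, 0, 0.6], [0, -0.002, 0.196, 0, 0, 0, 0.6], [0, -0.002, 0.2, 0, 0, 0, 0.6], [0, -0.002, 0.208, 0, 0, 0, 0.6], [0, -0.002, 0.216, 0, 0, 0, 0.6], [0, -0.002, 0.224, 0, 0, 0, 0.6], [0, -0.002, 0.232, 0, 0, 0, 0.6], [0, -0.002, 0.232, 0, 0, 0, 0.6]]}' > rows.txt && python3 -m jog rows.txt
```

```text
time_s: 7.28
eef_pos: [0.6444, 0.0145, 0.1039]
eef_rot: [-0.0, 0.974, 0.224, -0.0]
wrist_force: [0.7, 0.3, -0.7]
opening: 0.709
grasp_force: 65.3
```

The cup is 10 mm into the hole with no contact force. Now down to seating.

Converted, 0.018 m is 0.036, 0.016 m is 0.032.

```bash
echo '{"ticks":[[0, 0, 0.008, 0, 0, 0, 0.6], [0, 0, 0.016, 0, 0, 0, 0.6], [0, 0, 0.024, 0, 0, 0, 0.6], [0, 0, 0.032, 0, 0, 0, 0.6], [0, 0, 0.036, 0, 0, 0, 0.6], [0, 0, 0.036, 0, 0, 0, 0.6], [0, 0, 0.036, 0, 0, 0, 0.6]]}' > rows.txt && python3 -m jog rows.txt
```

```text
time_s: 8.15
eef_pos: [0.6448, 0.0144, 0.0865]
eef_rot: [0.0, 0.974, 0.224, 0.0]
wrist_force: [0.7, -0.2, -1.5]
opening: 0.709
grasp_force: 65.3
```

Converted, 0.002 m is 0.004, 0.001 m is 0.002.

```bash
echo '{"ticks":[[0, 0, 0.002, 0, 0, 0, 0.6], [0, 0, 0.004, 0, 0, 0, 0.6], [0, 0, 0.004, 0, 0, 0, 0.6], [0, 0, 0.004, 0, 0, 0, 0.6]]}' > rows.txt && python3 -m jog rows.txt; echo '{"ticks":[[0, 0, 0.002, 0, 0, 0, 0.6], [0, 0, 0.003, 0, 0, 0, 0.6], [0, 0, 0.003, 0, 0, 0, 0.6], [0, 0, 0.003, 0, 0, 0, 0.6]]}' > rows.txt && python3 -m jog rows.txt
```

```text
time_s: 8.65
eef_pos: [0.6446, 0.0145, 0.0843]
eef_rot: [-0.0, 0.974, 0.224, -0.0]
wrist_force: [-0.1, -0.1, -1.5]
opening: 0.711
grasp_force: 65.3
time_s: 9.15
eef_pos: [0.6449, 0.0145, 0.0838]
eef_rot: [0.0, 0.974, 0.225, 0.0]
wrist_force: [-3.6, 0.2, 5.9]
opening: 0.713
grasp_force: 65.8
```

Contact at 5.9 N, within 1 mm of the predicted seat. I'll press very slightly, then open.

Converted, 0.0005 m is 0.001.

```bash
echo '{"ticks":[[0, 0, 0.001, 0, 0, 0, 0.6], [0, 0, 0.001, 0, 0, 0, 0.6]]}' > rows.txt && python3 -m jog rows.txt; echo '{"ticks":[[0, 0, 0, 0, 0, 0, 0.75], [0, 0, 0, 0, 0, 0, 0.85], [0, 0, 0, 0, 0, 0, 1], [0, 0, 0, 0, 0, 0, 1], [0, 0, 0, 0, 0, 0, 1], [0, 0, -0.02, 0, 0, 0, 1], [0, 0, -0.08, 0, 0, 0, 1], [0, 0, -0.16, 0, 0, 0, 1], [0, 0, -0.24, 0, 0, 0, 1], [0, 0, -0.24, 0, 0, 0, 1]]}' > rows.txt && python3 -m jog rows.txt
python3 - <<'E'
from h import *
for i in range(3):b,w=cloud("wrist")
o=get_obs();t=o["eef_pos"];print(t)
c,_=cloud("scene")
cv2.imwrite("pics/seat.png",np.hstack([cv2.resize(b,(400,300)),cv2.resize(c[150:390,220:540],(400,300))]))
m=(w[...,2]>.098)&(w[...,2]<.115)&(np.hypot(w[...,0]-.646,w[...,1]-.0145)<.045)
p=w[m];D=(p[:,:2]-[.646,.0155]).T;r=np.hypot(*D);a=np.arctan2(*D[::-1]);R=[]
for q0 in np.arange(-np.pi,np.pi,.2):
    s=(a>=q0)&(a<q0+.2)&(r>.024)&(r<.036)
    if s.sum()>5:
        q=p[s];z=np.percentile(q[:,2],95);R.append(q[q[:,2]>z-.0015].mean(0))
R=np.array(R);A=np.c_[R[:,:2]-[.646,.0155],np.ones(len(R))]
print(len(R),R.mean(0),np.linalg.lstsq(A,R[:,2],rcond=None)[0])
dk=w[(abs(w[...,2]-.08)<.006)];print("deck z",np.median(dk[:,2]))
E
```

```text
time_s: 9.4
eef_pos: [0.6449, 0.0145, 0.0837]
eef_rot: [0.0, 0.974, 0.225, 0.0]
wrist_force: [-3.4, 1.2, 8.6]
opening: 0.713
grasp_force: 66.1
time_s: 10.65
eef_pos: [0.6474, 0.0141, 0.2079]
eef_rot: [0.002, 0.974, 0.225, 0.004]
wrist_force: [0.9, -0.8, -0.8]
opening: 1.002
grasp_force: 0.0
[0.64414601 0.0145662  0.20178775]
32 [0.64541271 0.01526735 0.10757445] [-0.00111915  0.00083222  0.10757399]
deck z 0.08050312010488919
```

View pics/seat.png

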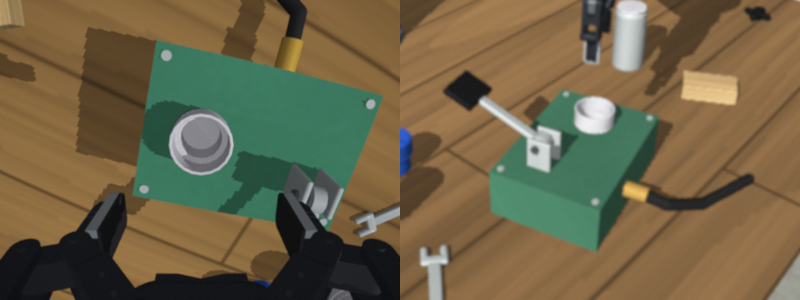

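The cup is seated: its rim is 27 mm above the deck and level. I'll close the fingers and move above the paddle.

Converted, -0.174 m is -0.348, 0.0905 m is 0.181.

```bash
echo '{"ticks":[[-0.02, 0.01, -0.04, 0, 0, 0, 0], [-0.1, 0.052, -0.05, 0, 0, 0, 0], [-0.18, 0.094, -0.05, 0, 0, 0, 0], [-0.26, 0.136, -0.05, 0, 0, 0, 0], [-0.33, 0.172, -0.05, 0, 0, 0, 0], [-0.348, 0.181, -0.05, 0, 0, 0, 0], [-0.348, 0.181, -0.05, 0, 0, 0, 0], [-0.348, 0.181, -0.05, 0, 0, 0, 0], [-0.348, 0.181, -0.05, 0, 0, 0, 0], [-0.348, 0.181, -0.05, 0, 0, 0, 0]]}' > rows.txt && python3 -m jog rows.txt
```

```text
time_s: 12.1
eef_pos: [0.5281, -0.1423, 0.2271]
eef_rot: [-0.0, 0.974, 0.225, -0.0]
wrist_force: [1.1, 0.4, -0.1]
opening: -0.001
grasp_force: 0.0
```

Converted, 0.138 m is 0.276, 0.13 m is 0.26.

```bash
echo '{"ticks":[[0, 0, 0.06, 0, 0, 0, 0], [0, 0, 0.09, 0, 0, 0, 0], [0, 0, 0.12, 0, 0, 0, 0], [0, 0, 0.15, 0, 0, 0, 0], [0, 0, 0.18, 0, 0, 0, 0], [0, 0, 0.21, 0, 0, 0, 0], [0, 0, 0.24, 0, 0, 0, 0], [0, 0, 0.26, 0, 0, 0, 0], [0, 0, 0.276, 0, 0, 0, 0], [0, 0, 0.276, 0, 0, 0, 0]]}' > rows.txt && python3 -m jog rows.txt; echo '{"ticks":[[0, 0, 0.006, 0, 0, 0, 0], [0, 0, 0.006, 0, 0, 0, 0], [0, 0, 0.006, 0, 0, 0, 0]]}' > rows.txt && python3 -m jog rows.txt
cat > a.py <<'E'
from h import *
pin=np.array([.6465,-.1138]);ex=np.array([.971,.2396]);ey=np.array([-.2396,.971])
o=get_obs();print(o["eef_pos"],o["wrist_force"])
for n in("scene","top"):
    b,w=cloud(n,f"pics/lev_{n}.png")
    d=w[...,:2]-pin;s=-(d@ex);l=d@ey
    # black paddle top / grey arm between pin and paddle
    m=(s>.100)&(s<.16)&(abs(l)<.032)&(w[...,2]>.045)&(w[...,2]<.19)&(b.max(2)<60)
    m2=(s>.03)&(s<.095)&(abs(l)<.012)&(w[...,2]>.06)&(w[...,2]<.19)
    for nm,q in(("pad",m),("arm",m2)):
        if q.sum()>30:
            x,z=s[q],w[...,2][q]
            from scipy.stats import theilslopes
            i=np.random.default_rng(0).permutation(len(x))[:400]
            r=theilslopes(z[i],x[i]);print(n,nm,q.sum(),"lever angle",.4+np.arctan(-r[0]) if 0 else .4-np.arctan(r[0]),"z at .1238",r[1]+r[0]*.1238)
E
python3 a.py
```

```text
time_s: 13.35
eef_pos: [0.529, -0.1433, 0.0894]
eef_rot: [0.001, 0.974, 0.224, 0.001]
wrist_force: [0.8, 0.6, 6.7]
opening: 0.005
grasp_force: 3.0
time_s: 13.72
eef_pos: [0.5292, -0.1433, 0.087]
eef_rot: [0.001, 0.974, 0.224, 0.001]
wrist_force: [2.1, 1.4, 6.6]
opening: -0.003
grasp_force: 2.9
[ 0.52924815 -0.14330341  0.08695088] [2.1400003  1.36298789 6.63426926]
scene pad 712 lever angle 1.5049345790197322 z at .1238 0.10107993890862277
scene arm 337 lever angle 0.4734494816209375 z at .1238 0.08878857345375428
top pad 33 lever angle 1.0184623093974101 z at .1238 0.0924351338798998
```

By geometry the lever is near 0.69 rad. I'll go on in small steps, watching the force.

Converted, 0.0025 m is 0.005.

```bash
echo '{"ticks":[[0, 0, 0.005, 0, 0, 0, 0], [0, 0, 0.005, 0, 0, 0, 0], [0, 0, 0.005, 0, 0, 0, 0]]}' > rows.txt && python3 -m jog rows.txt|sed -n '2p;4p'; echo '{"ticks":[[0, 0, 0.005, 0, 0, 0, 0], [0, 0, 0.005, 0, 0, 0, 0], [0, 0, 0.005, 0, 0, 0, 0]]}' > rows.txt && python3 -m jog rows.txt|sed -n '2p;4p'; echo '{"ticks":[[0, 0, 0.003, 0, 0, 0, 0], [0, 0, 0.003, 0, 0, 0, 0], [0, 0, 0.003, 0, 0, 0, 0]]}' > rows.txt && python3 -m jog rows.txt|sed -n '2p;4p';echo '{"ticks":[[0, 0, 0.003, 0, 0, 0, 0], [0, 0, 0.003, 0, 0, 0, 0], [0, 0, 0.003, 0, 0, 0, 0]]}' > rows.txt && python3 -m jog rows.txt|sed -n '2p;4p'
```

```text
eef_pos: [0.5294, -0.1434, 0.0846]
wrist_force: [1.1, 0.6, 7.2]
eef_pos: [0.5295, -0.1434, 0.0823]
wrist_force: [2.0, 0.2, 7.6]
eef_pos: [0.5298, -0.1435, 0.081]
wrist_force: [2.0, 1.0, 8.1]
eef_pos: [0.5299, -0.1435, 0.0796]
wrist_force: [1.8, 1.2, 8.8]
```

Converted, 0.0015 m is 0.003.

```bash
echo '{"ticks":[[0, 0, 0.003, 0, 0, 0, 0], [0, 0, 0.003, 0, 0, 0, 0], [0, 0, 0.003, 0, 0, 0, 0]]}' > rows.txt && python3 -m jog rows.txt|sed -n '2p;4p'; echo '{"ticks":[[0, 0, 0.003, 0, 0, 0, 0], [0, 0, 0.003, 0, 0, 0, 0], [0, 0, 0.003, 0, 0, 0, 0]]}' > rows.txt && python3 -m jog rows.txt|sed -n '2p;4p';python3 a.py
```

```text
eef_pos: [0.5301, -0.1436, 0.0782]
wrist_force: [1.8, 1.3, 10.1]
eef_pos: [0.5302, -0.1436, 0.0769]
wrist_force: [1.3, 1.8, 10.1]
[ 0.53019473 -0.14364059  0.07691075] [ 1.29478926  1.77841684 10.13926187]
scene pad 714 lever angle 1.6412182840619893 z at .1238 0.08404794312211028
scene arm 321 lever angle 0.4695618480527612 z at .1238 0.08208581123511464
```

```bash
python3 - <<'E'
from h import *
b=cv2.imread("pics/lev_scene.png");cv2.imwrite("pics/lev_crop.png",cv2.resize(b[150:340,220:440],None,fx=3.1,fy=3.1,interpolation=cv2.INTER_CUBIC))
E
```

```text
(no output)
```

View pics/lev_crop.png

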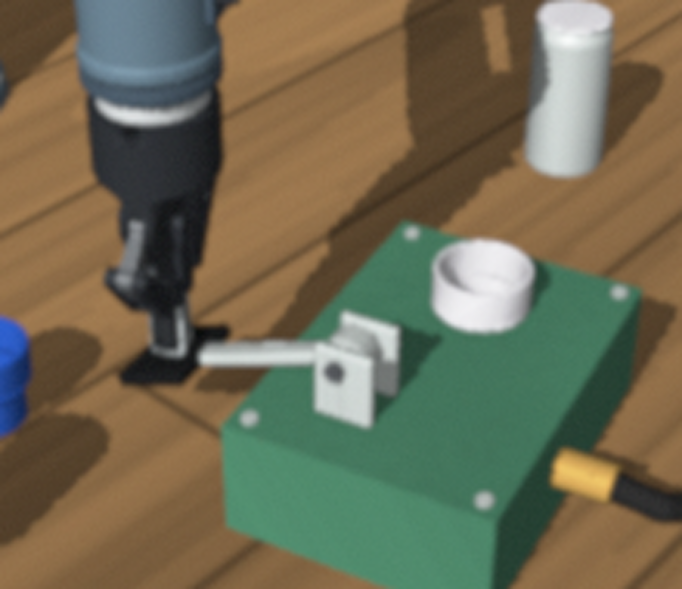

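The picture shows the fingertips pressing the paddle at crop (165,360), with the arm sloping down. The cup is seated at crop (483,285). I'll check the lever angle from depth along the arm and paddle.

Converted, 0.0015 m is 0.003.

```bash
python3 - <<'E'
from h import *
pin=np.array([.6465,-.1138]);ex=np.array([.971,.2396]);ey=np.array([-.2396,.971])
b,w=cloud("scene")
d=w[...,:2]-pin;s=-(d@ex);l=d@ey
for cx,cy in[(140,374),(155,374),(170,368),(190,366),(205,336),(215,332),(215,350),(235,350),(260,349),(285,348),(305,347)]:
    u,v=int(220+cx/3.1),int(150+cy/3.1);print((u,v),b[v,u],np.round([s[v,u],l[v,u],w[v,u,2]],4))
b,w=cloud("top");d=w[...,:2]-pin;s=-(d@ex);l=d@ey
m=(s>.105)&(s<.15)&(abs(l)<.028)&(w[...,2]<.098)&(w[...,2]>.05)&(b.max(2)<70);print(m.sum())
if m.sum()>5:
    A=np.c_[s[m],np.ones(m.sum())];print(np.linalg.lstsq(A,w[...,2][m],rcond=None)[0],np.c_[s[m],l[m],w[...,2][m]][::max(1,m.sum()//12)].round(4))
E
echo '{"ticks":[[0, 0, 0.003, 0, 0, 0, 0], [0, 0, 0.003, 0, 0, 0, 0], [0, 0, 0.003, 0, 0, 0, 0]]}' > rows.txt && python3 -m jog rows.txt|sed -n '2p;4p'
```

```text
(265, 270) [31 27 26] [ 0.1301 -0.0231  0.0678]
(270, 270) [31 29 28] [ 0.1159 -0.0269  0.0758]
(274, 268) [24 23 20] [ 0.1102 -0.0216  0.0789]
(281, 268) [24 22 23] [ 0.0983 -0.0161  0.0796]
(286, 258) [22 23 21] [0.1054 0.0134 0.0804]
(289, 257) [23 23 21] [0.1006 0.0166 0.0823]
(289, 262) [161 163 158] [0.091  0.0009 0.0846]
(295, 262) [167 170 165] [0.0779 0.001  0.0893]
(303, 262) [168 171 165] [ 0.0595 -0.0009  0.0972]
(311, 262) [180 181 175] [ 0.0419 -0.0022  0.1045]
(318, 261) [158 161 154] [0.0302 0.0027 0.1076]
14
[-0.46352756  0.131333  ] [[0.1397 0.0218 0.0685]
 [0.1402 0.0197 0.0661]
 [0.1406 0.0258 0.064 ]
 [0.1411 0.0239 0.0643]
 [0.1416 0.0221 0.0657]
 [0.1421 0.0203 0.0685]
 [0.1426 0.0183 0.0661]
 [0.143  0.0163 0.0648]
 [0.1425 0.0262 0.0634]
 [0.143  0.0245 0.0657]
 [0.1435 0.0224 0.0635]
 [0.144  0.0207 0.0666]
 [0.1445 0.0187 0.0655]
 [0.1444 0.0266 0.0622]]
eef_pos: [0.5303, -0.1437, 0.0755]
wrist_force: [1.6, 1.3, 11.7]
```

Depth gave about 0.765 rad before the last 1.4 mm, so the lever is now around 0.775, between the third notch (0.75) and the stop (0.79). I'll hold it for 2.5 s.

```bash
for i in 1 2; do echo '{"ticks":[[0, 0, 0, 0, 0, 0, 0], [0, 0, 0, 0, 0, 0, 0], [0, 0, 0, 0, 0, 0, 0], [0, 0, 0, 0, 0, 0, 0], [0, 0, 0, 0, 0, 0, 0], [0, 0, 0, 0, 0, 0, 0], [0, 0, 0, 0, 0, 0, 0], [0, 0, 0, 0, 0, 0, 0], [0, 0, 0, 0, 0, 0, 0], [0, 0, 0, 0, 0, 0, 0]]}' > rows.txt && python3 -m jog rows.txt; done
python3 - <<'E'
from h import *
pin=np.array([.6465,-.1138]);ex=np.array([.971,.2396]);ey=np.array([-.2396,.971])
A=[]
for n in("top","scene")*3:
    b,w=cloud(n);d=w[...,:2]-pin;s=-(d@ex);l=d@ey
    m=(s>.108)&(s<.15)&(abs(l)<.028)&(abs(l)>.016)&(w[...,2]<.09)&(w[...,2]>.055)&(b.max(2)<70)
    print(n,m.sum(),"lever",.4+np.median(np.arctan((.115+.0054-w[...,2][m])/s[m])))
w=cloud("top")[1]
m=(w[...,2]>.098)&(w[...,2]<.115)&(np.hypot(w[...,0]-.6455,w[...,1]-.015)<.04);print("cup rim",m.sum(),np.median(w[m],0))
m=(w[...,2]>.086)&(w[...,2]<.1)&(np.hypot(w[...,0]-.4986,w[...,1]+.31)<.04);print("mid rim",m.sum(),np.median(w[m],0))
E
```

```text
time_s: 17.9
eef_pos: [0.5303, -0.1437, 0.0756]
eef_rot: [0.001, 0.975, 0.224, 0.003]
wrist_force: [1.4, 1.5, 10.4]
opening: -0.001
grasp_force: 4.8
time_s: 19.15
eef_pos: [0.5303, -0.1438, 0.0756]
eef_rot: [0.001, 0.975, 0.224, 0.003]
wrist_force: [1.4, 1.4, 10.9]
opening: -0.0
grasp_force: 4.8
top 13 lever 0.7761945555961857
scene 103 lever 0.7811840729960723
top 14 lever 0.7696892925504395
scene 103 lever 0.7804579810396598
top 14 lever 0.7816011588583422
scene 99 lever 0.7802286018259079
cup rim 184 [0.64602438 0.01319975 0.10576661]
mid rim 171 [ 0.50004023 -0.3104135   0.09135044]
```

The lever reads about 0.775–0.78 rad and has been held steady for over 2 s. The cup is seated and the pile is intact, so I'm handing in.

```bash
python3 -c "
from bench import workorder
print(workorder.hand_in())"
```

```text
the job is handed in; nothing more can be done
None
```

The job is handed in: the top cup is seated level in the port and released, the air lever is held down at about 0.775 rad (past the third notch, just short of its stop), the other two cups are still in their pile, and nothing else was touched.

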